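Make up two setup kits for the honing machine

ROBOT

A 7-joint arm with a two-finger parallel gripper is mounted at the origin on the work surface. World frame = base frame: x ahead of the robot, y to its left, z up, the work surface at z = 0. Lengths are in m, angles in rad, forces in N, time in s.
With the tool pointing down it reaches from about 0.425 to 0.95 m from the base axis. Payload 4.7 kg.
Tool frame: the origin (TCP) lies between the finger pads; the fingertips stand 25 mm ahead of it and the grasp point (between the pads) lies 6 mm ahead of it; x points along the fingers, z is the direction in which the jaws open and shut, and the axes are right-handed (so a half turn about x gives the same grasp; the last joint's range is limited). The gripper opens to 85 mm and grips with 20 to 120 N. Pads are 22 mm wide; open, the fingers measure 114 mm over their backs; the gripper's body (76 mm by 85 mm) begins 54 mm behind the grasp point. The pads swing forward as they close: fully open they stand 13 mm farther back than shut.
Start: joints at [1.286, 0.469, -0.049, 1.532, 0.024, 1.141, -0.082], TCP at [0.171, -0.653, 0.256] pointing down, gripper open.
Joint ranges: [-2.59, 2.59], [-0.33, 1.99], [-1.39, 1.29], [0.1, 2.45], [-1.04, 4.18], [0.21, 1.99], [-2.66, 2.66]. Speed limits (rad/s): [2.57, 2.57, 3.14, 3.14, 3.14, 3.14, 3.14].

INTERFACE

Orientations are given as a 3x3 rotation matrix whose columns are the frame's x, y, z axes.
In Python, from rig import * gives the robot as it stands. Calls block until the motion is done:
- movep(position, orientation): joint-space move of the TCP to a pose.
- move_l(position, attitude=None, feed=0.15, until_force=None): straight line of the TCP; attitude=None keeps the orientation; feed is the mean speed in m/s. With until_force (N) it stops when the force on the tool has changed by that much, and returns True; else False.
- move_joints(angles): joint-space move.
- command_gripper(opening, newtons=None): finger opening in m; newtons is the grip in N (None keeps the last); returns when the fingers have stopped.
- sleep(seconds).
- inverse_kinematics(position, orientation): joint angles nearest the present ones, or None.
- sense(): the state.
- camera(name): name is "scene" or "top" or "wrist"; returns (picture, depth): 480x640x3 uint8, red, green, blue; 480x640 float32, m along the optical axis (not along the pixel's ray), 0 where there is no reading.
- camera_params(name): a dict with "K" (3x3 intrinsics, pixels), "dist" ([k1, k2, p1, p2, k3] as OpenCV has them; the pictures are not rectified), "position" and "rotation" of the camera in the world; the wrist camera has in their place "tool_from_camera" (4x4, takes a point from camera to tool coordinates, whose origin is the TCP and whose axes are the tool frame's). Camera axes: x right, y down, z forward; pixel columns grow to the right and rows downward; lengths in m; the calibration is good to about 2 mm. A picture is of the moment at which its call begins: read the wrist's pose just before it. camera_params takes no time and is no camera call.
A pose or a line that the arm cannot do raises Unreachable and nothing moves.
- finish_job(): hands the job in, once; it reports no verdict.
The state is a dict: "time_s": time; "joint_pos": joint angles; "qd": joint speeds; "joint_efforts": joint torques, N m; "position": TCP position; "tcp_rot": TCP orientation; "wrist_force": force on the tool from outside, world axes, zero at the start; "ft_torque": the same for the moment, N m; "finger_gap": finger opening in m.
Only numpy, scipy, OpenCV 4.12 (cv2) and the standard library are available. Lean on these libraries where they do the work, as an engineer would, in place of code of your own. Each camera call takes 0.05 s, during which the arm holds its last target.

TASK

Make up two setup kits from the loose stock in the middle of the bench. Into the tray with two compartments go the left-hand stop bracket and the wide low sleeve, one in each compartment; into the tray with three compartments go the right-hand stop bracket (in the large compartment), the slim tall sleeve and the flanged bushing (one in each small compartment, either way). Set each part down without dropping it or knocking any over, the same way up as it stands now and flat on its compartment's floor, and leave the oil can and the dial gauge where they are.

Things in the scene. Friction and masses are not known exactly. Their poses are not given: they have to be found in the camera images.
- stop_left: left-hand steel stop bracket: L-shaped plate 8 mm thick, lying flat, with a 16 mm square post (faces square to x, y; the grip) up to z 48. Seen from above with the long leg pointing away from you, the short leg points left; mirror image of the other. Origin: underside, below the post's centre; z up. Long leg x -20 to +55, y -11 to +11 mm; short leg x -20 to +2, y +11 to +34 mm. 0.2 kg. Any yaw.
- stop_right: right-hand steel stop bracket: L-shaped plate 8 mm thick, lying flat, with a 16 mm square post (faces square to x, y; the grip) up to z 48. Seen from above with the long leg pointing away from you, the short leg points right; mirror image of the other. Origin: underside, below the post's centre; z up. Long leg x -20 to +55, y -11 to +11 mm; short leg x -20 to +2, y -34 to -11 mm. 0.2 kg. Any yaw.
- sleeve_wide: The wide, low steel sleeve: a tube standing on end, outside diameter 48, bore 34, height 44 mm, about 0.28 kg. Origin: centre of its underside, z up along its axis.
- sleeve_slim: The slim, tall steel sleeve: a tube standing on end, outside diameter 28, bore 18, height 70 mm, about 0.2 kg. Origin: centre of its underside, z up along its axis.
- bushing: Flanged steel bushing standing on its flange: flange diameter 44, 8 mm thick, below; barrel diameter 28 above it, 50 mm high overall, about 0.2 kg. Origin: centre of the flange's underside, z up along its axis.
- tray_two: Grey tray fixed to the bench, 110 x 160 x 20 mm outside; walls and dividers 5 mm thick, as high as the tray; floor 4 mm above the bench. Origin: underside centre, z up. Two compartments of nearly equal size: inside x -50 to +50, y -75 to 0 mm, and x -50 to +50, y +5 to +75 mm. Any yaw, left or right of the stock.
- tray_three: Grey tray fixed to the bench, 140 x 160 x 20 mm outside; walls and dividers 5 mm thick, as high as the tray; floor 4 mm above the bench. Origin: underside centre, z up. Three compartments: a large one (inside x -65 to +65, y -75 to 0 mm), two small ones (x -65 to -2.5 and +2.5 to +65, y +5 to +75). Any yaw, left or right of the stock.
- oil_can: Bystander: red oil can with a conical spout, loose, diameter 64, 150 mm high. Origin: centre of its underside, z up. Stands beyond one of the trays.
- gauge: Bystander: dial gauge on a thin post with a blue base 70 x 50 x 30 mm, loose, 160 mm high, dial facing its +x. Origin: centre of the base's underside, z up. Stands beyond one of the trays.
Things that resemble listed ones, but are neither listed nor needed, are in the scene too. Leave any red look-alike of the tray_three alone.

How it is judged:
At the end, for the whole second after the job is handed in: Each part is in the tray and compartment named in the goal (origin inside the compartment; one part per compartment), flat on its floor (underside within 3 mm, tilt under 0.06 rad), at rest (under 0.02 m/s, 0.2 rad/s), free of the fingers (((x of stop_left in the frame of tray_two between -0.05 and 0.05 m and y of stop_left in the frame of tray_two between -0.075 and 0 m and x of sleeve_wide in the frame of tray_two between -0.05 and 0.05 m and y of sleeve_wide in the frame of tray_two between 0.005 and 0.075 m) or (x of stop_left in the frame of tray_two between -0.05 and 0.05 m and y of stop_left in the frame of tray_two between 0.005 and 0.075 m and x of sleeve_wide in the frame of tray_two between -0.05 and 0.05 m and y of sleeve_wide in the frame of tray_two between -0.075 and 0 m)) and x of stop_right in the frame of tray_three between -0.065 and 0.065 m and y of stop_right in the frame of tray_three between -0.075 and 0 m and ((x of sleeve_slim in the frame of tray_three between -0.065 and -0.0025 m and y of sleeve_slim in the frame of tray_three between 0.005 and 0.075 m and x of bushing in the frame of tray_three between 0.0025 and 0.065 m and y of bushing in the frame of tray_three between 0.005 and 0.075 m) or (x of sleeve_slim in the frame of tray_three between 0.0025 and 0.065 m and y of sleeve_slim in the frame of tray_three between 0.005 and 0.075 m and x of bushing in the frame of tray_three between -0.065 and -0.0025 m and y of bushing in the frame of tray_three between 0.005 and 0.075 m)) and z of stop_left in the frame of tray_two between 0.001 and 0.007 m and angle between each of stop_left, stop_right, sleeve_wide, sleeve_slim, bushing's own z axis and vertical below 0.06 rad and linear speed of each of stop_left, stop_right, sleeve_wide, sleeve_slim, bushing below 0.02 m/s and angular speed of each of stop_left, stop_right, sleeve_wide, sleeve_slim, bushing below 0.2 rad/s and contact force between the fingers and stop_left below 0.1 N and z of stop_right in the frame of tray_three between 0.001 and 0.007 m and contact force between the fingers and stop_right below 0.1 N and z of sleeve_wide in the frame of tray_two between 0.001 and 0.007 m and contact force between the fingers and sleeve_wide below 0.1 N and z of sleeve_slim in the frame of tray_three between 0.001 and 0.007 m and contact force between the fingers and sleeve_slim below 0.1 N and z of bushing in the frame of tray_three between 0.001 and 0.007 m and contact force between the fingers and bushing below 0.1 N); the robot touches nothing.
It fails at once if the oil can is moved more than 15 mm or tipped (distance of oil_can from where it was at the start of the episode above 0.015 m or angle between oil_can's own z axis and vertical above 0.25 rad).
It fails at once if the dial gauge is moved more than 15 mm or tipped (distance of gauge from where it was at the start of the episode above 0.015 m or angle between gauge's own z axis and vertical above 0.25 rad).
It fails at once if a part is dropped or flung: it moves faster than 0.6 m/s with its underside less than 50 mm above the bench ((linear speed of stop_left above 0.6 m/s and height (world z) of stop_left below 0.05 m) or (linear speed of stop_right above 0.6 m/s and height (world z) of stop_right below 0.05 m) or (linear speed of sleeve_wide above 0.6 m/s and height (world z) of sleeve_wide below 0.05 m) or (linear speed of sleeve_slim above 0.6 m/s and height (world z) of sleeve_slim below 0.05 m) or (linear speed of bushing above 0.6 m/s and height (world z) of bushing below 0.05 m)).
It fails at once if a part is knocked over (tilted more than 0.7 rad) (angle between any of stop_left, stop_right, sleeve_wide, sleeve_slim, bushing's own z axis and vertical above 0.7 rad).
It also fails if it takes over 125 s, if anything falls off the work surface, if the arm or the gripper's body presses on something with over 40 N, if the wrist force passes 120 N, or if a joint passes its speed limit or range.

## Working session

There is one attempt and no reset: what is moved stays moved. The work goes in short steps, each a Python script; the robot and the scene stay as the last script left them, time stands still between calls to the robot, and variables do not carry over. Pictures are saved under pics/ and viewed, and the job is handed in when it is done.

```bash
ls; mkdir -p pics
python3 - <<'E'
from rig import *
import cv2,numpy as np
print(sense())
for n in ("scene","top","wrist"):
    p,d=camera(n); cv2.imwrite(f"pics/{n}0.png",p[:,:,::-1]); np.savez(f"pics/{n}0.npz",p=p,d=d)
    c=camera_params(n); print(n,{k:np.round(v,4).tolist() for k,v in c.items()})
E
```

```text
pics
{'time_s': 0.0, 'joint_pos': array([ 1.28608874,  0.46946172, -0.04855662,  1.53371767,  0.02407797,
        1.141007  , -0.08227904]), 'qd': array([ 5.04440008e-05,  8.25690697e-05, -1.40557307e-03, -2.67829159e-04,
       -9.49791531e-04, -2.28778651e-04,  7.73340619e-04]), 'joint_efforts': array([ 1.94758254e-04, -5.10300207e+01, -4.65889438e-02, -2.37711507e+01,
        1.06051593e-02,  7.69177655e-03, -1.90206242e-05]), 'position': array([ 0.17064882, -0.6525051 ,  0.25523753]), 'tcp_rot': array([[-5.78094444e-04,  9.67456791e-01,  2.53035616e-01],
       [ 1.92412342e-03,  2.53036266e-01, -9.67454881e-01],
       [-9.99997982e-01, -7.24085374e-05, -2.00778513e-03]]), 'wrist_force': array([-0.45362597,  0.70645898,  0.00785043]), 'ft_torque': array([-0.04753962, -0.0680121 ,  0.00530637]), 'finger_gap': 0.0851389693431564}
scene {'K': [[541.4002, 0.0, 320.6214], [0.0, 541.4002, 246.2276], [0.0, 0.0, 1.0]], 'dist': [0.0219, 0.0, 0.0, 0.0, 0.0], 'position': [1.3327, 0.2185, 0.7262], 'rotation': [[-0.2332, 0.596, -0.7684], [0.9724, 0.1529, -0.1765], [0.0123, -0.7883, -0.6152]]}
top {'K': [[434.039, 0.0, 321.4408], [0.0, 434.039, 240.9196], [0.0, 0.0, 1.0]], 'dist': [-0.0667, 0.0, 0.0, 0.0, 0.0], 'position': [0.361, 0.0407, 1.2092], 'rotation': [[-0.0125, -0.9949, 0.0999], [-0.9998, 0.011, -0.0159], [0.0147, -0.1001, -0.9949]]}
wrist {'K': [[410.6964, 0.0, 321.485], [0.0, 410.6964, 235.544], [0.0, 0.0, 1.0]], 'dist': [-0.0579, 0.0, 0.0, 0.0, 0.0], 'tool_from_camera': [[0.0001, -0.3198, 0.9475, -0.1178], [-0.0004, -0.9475, -0.3198, 0.081], [1.0, -0.0003, -0.0002, 0.0005], [0.0, 0.0, 0.0, 1.0]]}
```

View pics/top0.png

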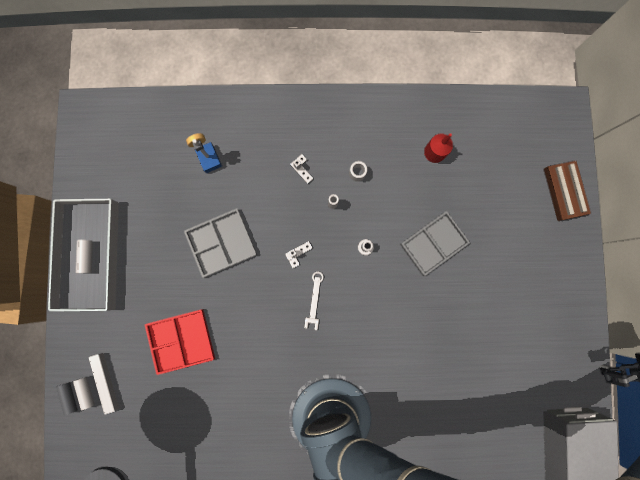

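View pics/scene0.png

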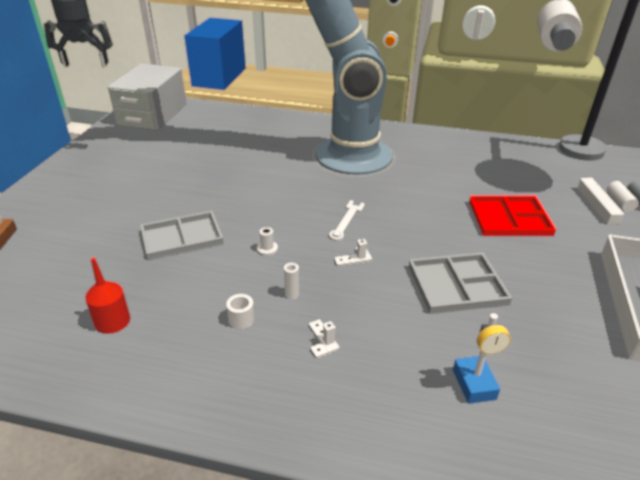

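The top view shows: brackets at (302,168) and (298,253), wide sleeve (359,170), slim sleeve (334,200), bushing (366,246). The grey 3-tray is at (221,242), its red look-alike at (180,341), and the grey 2-tray at (436,243). The gauge is at (203,155), the can at (438,148), and a wrench at (315,300) is not needed. Next I'll enlarge the crop and measure.

```bash
cat > h.py <<'E'
import numpy as np,cv2
from rig import *
def pix2pt(name,uv,z,cp=None):
    c=cp or camera_params(name); uv=np.asarray(uv,float).reshape(-1,1,2)
    n=cv2.undistortPoints(uv,c["K"],np.array(c["dist"])).reshape(-1,2)
    r=np.c_[n,np.ones(len(n))]@np.array(c["rotation"]).T
    p=np.array(c["position"]); z=np.broadcast_to(z,(len(n),))
    return p+r*((z-p[2])/r[:,2])[:,None]
def depthpts(name,d,cp=None):
    c=cp or camera_params(name); v,u=np.mgrid[0:480,0:640]
    n=cv2.undistortPoints(np.stack([u,v],-1).reshape(-1,1,2).astype(float),c["K"],np.array(c["dist"])).reshape(-1,2)
    r=np.c_[n,np.ones(len(n))]*d.reshape(-1,1)
    return (r@np.array(c["rotation"]).T+np.array(c["position"])).reshape(480,640,3)
E
python3 - <<'E'
from h import *
t=np.load("pics/top0.npz");p,d=t["p"],t["d"]
c=p[140:280,270:400]; cv2.imwrite("pics/crop1.png",cv2.resize(c,None,fx=4.2,fy=4.2,interpolation=cv2.INTER_CUBIC)[:,:,::-1])
P=depthpts("top",d); 
ok=(d>0)
for n,(u,v) in dict(bA=(302,168),bB=(298,253),wide=(359,170),slim=(334,200),bush=(366,246),t3=(221,242),t2=(436,243),can=(438,148),g=(203,155),bench=(400,330)).items(): print(n,P[v,u].round(3),p[v,u])
E
```

```text
bA [0.69  0.074 0.009] [140 134 128]
bB [0.449 0.087 0.006] [146 140 135]
wide [ 0.686 -0.089 -0.004] [66 65 67]
slim [ 0.597 -0.015  0.008] [76 73 70]
bush [ 0.462 -0.097  0.05 ] [30 29 30]
t3 [0.482 0.302 0.002] [78 78 77]
t2 [ 0.473 -0.301  0.004] [124 121 120]
can [ 0.723 -0.296  0.08 ] [182  48  45]
g [0.725 0.35  0.03 ] [ 70 106 159]
bench [ 0.232 -0.193 -0.001] [113 112 112]
```

View pics/crop1.png

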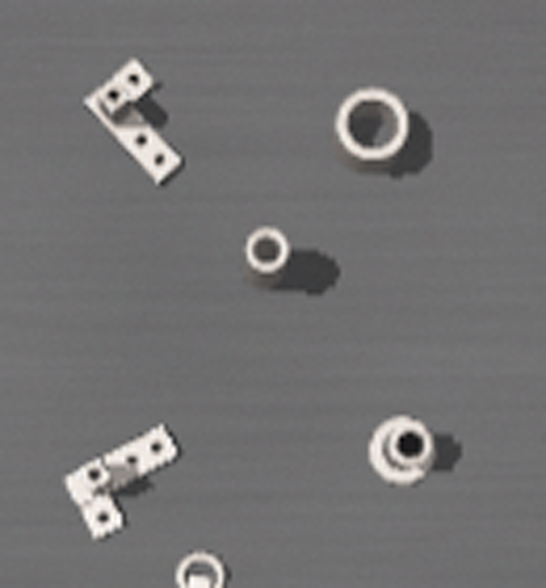

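Facing along the long leg: the bracket at crop (130,120) has its short leg on the left, so it's stop_left. The one at (120,480) has it on the right, so it's stop_right. Next, close wrist views.

```bash
cat >> h.py <<'E'
def down(yaw):  # jaw axis z at angle yaw in world
    z=np.array([np.cos(yaw),np.sin(yaw),0]);x=np.array([0,0,-1.]);return np.c_[x,np.cross(z,x),z]
def wristshot(tag):
    s=sense(); p,d=camera("wrist"); c=camera_params("wrist"); T=np.array(c["tool_from_camera"])
    R=s["tcp_rot"]; cp=dict(K=c["K"],dist=c["dist"],rotation=R@T[:3,:3],position=R@T[:3,3]+s["position"])
    cv2.imwrite(f"pics/{tag}.png",p[:,:,::-1]); np.savez(f"pics/{tag}.npz",p=p,d=d,**cp); return p,d,cp
E
python3 - <<'E'
from h import *
for tag,xy in (("w_t2",(.52,-.30)),("w_st",(.63,0)),("w_t3",(.53,.30))):
    q=inverse_kinematics(np.array([*xy,.33]),down(-np.pi/2)); 
    if q is None: print(tag,"none"); continue
    movep(np.array([*xy,.33]),down(-np.pi/2)); wristshot(tag); s=sense(); print(tag,s["time_s"],s["position"].round(4),s["joint_pos"].round(2))
E
```

```text
w_t2 2.025 [ 0.5192 -0.3014  0.3297] [ 0.62  0.3  -0.21  1.61  0.07  1.23 -1.18]
w_st 3.2917 [ 0.63   -0.0027  0.3299] [ 0.19  0.37 -0.34  1.54  0.13  1.26 -1.75]
w_t3 4.5417 [0.5315 0.2977 0.3298] [-0.23  0.35 -0.47  1.58  0.16  1.25 -2.3 ]
```

```bash
python3 -c "
import cv2,numpy as np
cv2.imwrite('pics/cmb.png',np.hstack([cv2.resize(cv2.imread(f'pics/{n}.png'),(400,300)) for n in('w_t2','w_t3')]))"
```

```text
(no output)
```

View pics/w_st.png

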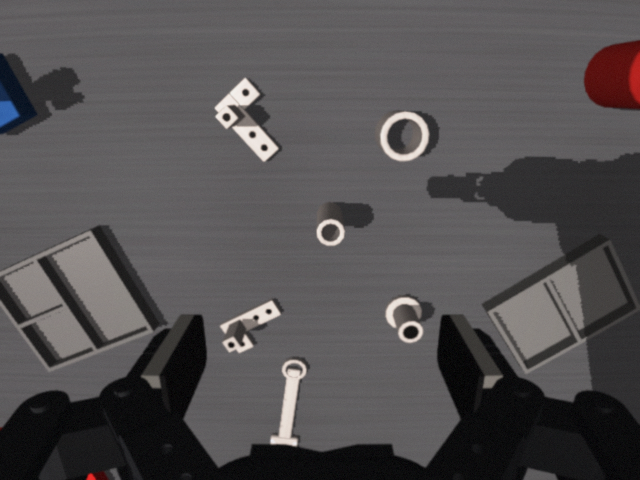

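View pics/cmb.png

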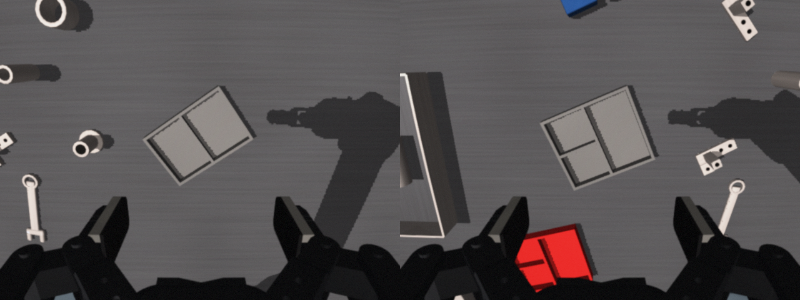

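```bash
cat > meas.py <<'E'
from h import *
def load(t):
    z=np.load(f"pics/{t}.npz"); cp=dict(K=z["K"],dist=z["dist"],rotation=z["rotation"],position=z["position"])
    return z["p"],z["d"],cp,depthpts("wrist",z["d"],cp)
def comp(mask,u,v,r=60):
    n,l,s,c=cv2.connectedComponentsWithStats(mask.astype(np.uint8)); 
    yy,xx=np.nonzero(l>0); 
    i=np.argmin((xx-u)**2+(yy-v)**2); return l==l[yy[i],xx[i]]
def near(xy,P,r): return np.hypot(P[...,0]-xy[0],P[...,1]-xy[1])<r
E
python3 - <<'E'
from meas import *
p,d,cp,P=load("w_st"); m=p.min(2)
print("bench z",np.median(P[250:280,200:320,2]),P[250:280,200:320,2].std())
for n,(u,v),h,D in (("wide",(404,113),.044,.048),("slim",(330,220),.07,.028),("bush",(410,330),.05,.028)):
    k=np.zeros(m.shape,bool);k[max(0,v-40):v+60,u-40:u+40]=True
    k&=(abs(P[...,2]-h)<.006)&(d>0)
    q=P[k]; yy,xx=np.nonzero(k); pts=pix2pt("w",np.c_[xx,yy],h,cp)
    (cx,cy),r=cv2.minEnclosingCircle(pts[:,:2].astype(np.float32)); 
    print(n,k.sum(),np.median(q[:,2]).round(4),(round(cx,4),round(cy,4)),round(2*r,4), q.mean(0).round(4))
for n,(u,v) in (("L",(245,120)),("R",(250,327))):
    k=np.zeros(m.shape,bool);k[v-50:v+50,u-45:u+45]=True
    pl=k&(abs(P[...,2]-.008)<.0045); pp=k&(abs(P[...,2]-.048)<.006)
    yy,xx=np.nonzero(pp); a=pix2pt("w",np.c_[xx,yy],.048,cp)[:,:2].astype(np.float32)
    print(n,pp.sum(),pl.sum(),"post",a.mean(0).round(4),cv2.minAreaRect(a*1000))
for t in("w_t2","w_t3"):
    p,d,cp,P=load(t); k=(abs(P[...,2]-.02)<.005)&(d>0); k[310:]=False
    n,l,s,c=cv2.connectedComponentsWithStats(k.astype(np.uint8))
    for i in range(1,n):
        if s[i,4]>400:
            yy,xx=np.nonzero(l==i);a=pix2pt("w",np.c_[xx,yy],.02,cp)[:,:2].astype(np.float32)
            print(t,s[i],cv2.minAreaRect(a*1000),P[l==i][:,2].mean())
E
```

```text
bench z 0.00035392698582545346 0.021077607320838684
wide 1015 0.0439 (0.6759, -0.083) 0.0479 [ 0.6763 -0.0834  0.0437]
slim 417 0.0699 (0.588, -0.0114) 0.0292 [ 0.5878 -0.0119  0.0695]
bush 439 0.0503 (0.4654, -0.1018) 0.0304 [ 0.4651 -0.1015  0.05  ]
L 322 1732 post [0.6949 0.085 ] ((694.7388305664062, 84.89912414550781), (16.595409393310547, 16.983434677124023), 41.538272857666016)
R 219 1155 post [0.4487 0.099 ] ((448.6794738769531, 98.80197143554688), (18.256696701049805, 18.748308181762695), 28.923078536987305)
w_t2 [ 228  137  178  161 3028] ((471.2706604003906, -296.2673645019531), (110.93470001220703, 160.44383239746094), 34.53345489501953) 0.01983758441238101
w_t3 [  27  116   48  194 1132] ((488.4826965332031, 597.2686157226562), (223.5836944580078, 9.25080680847168), 0.12999327480793) 0.020016761471856798
w_t3 [ 224  137  184  168 3796] ((479.4869079589844, 301.23773193359375), (141.15570068359375, 160.4818878173828), 22.656166076660156) 0.019822156751956508
```

Run:
```python
from meas import *
p,d,cp,P=load("w_st")
for n,(u,v),c in (("L",(245,120),(.6949,.085)),("R",(250,327),(.4487,.099))):
    k=np.zeros(p.shape[:2],bool);k[v-50:v+50,u-45:u+45]=True
    pl=k&(abs(P[...,2]-.008)<.003)
    yy,xx=np.nonzero(pl); a=pix2pt("w",np.c_[xx,yy],.008,cp)[:,:2].astype(np.float32)
    r=cv2.minAreaRect(a*1000); b=cv2.boxPoints(r); far=a[np.argmax(np.hypot(*(a-c).T))]
    print(n,r,"far",far-c, "mean-c",a.mean(0)-c)
for t,th,o in(("w_t2",34.53,(.4713,-.2963)),("w_t3",22.66,(.4795,.3012))):
    p,d,cp,P=load(t);th=np.radians(th);R=np.array([[np.cos(th),np.sin(th)],[-np.sin(th),np.cos(th)]])
    q=(P[...,:2]-o)@R.T; k=(abs(P[...,2]-.02)<.003)&(d>0)
    kk=k&(abs(q[...,1])<.05)&(abs(q[...,0])<.045); print(t,"div y",np.median(q[kk][:,1]),kk.sum(), np.percentile(q[kk],[5,50,95],axis=0).round(4).tolist())
    f=(abs(P[...,2]-.004)<.003)&(abs(q[...,0])<.06)&(abs(q[...,1])<.07);print("floor z",np.median(P[f][:,2]),f.sum())
```

```text
L ((688.9218139648438, 65.81908416748047), (75.15933227539062, 45.45293426513672), 39.261749267578125) far [-0.03431919 -0.04284013] mean-c [-0.00503548 -0.01330022]
R ((417.5261535644531, 63.854042053222656), (109.73500061035156, 74.83442687988281), 27.698240280151367) far [-0.07674216 -0.06638631] mean-c [-0.00530725 -0.02492286]
w_t2 div y 0.0021959554952842397 407 [[-0.0406, -0.0001], [0.0013, 0.0022], [0.0407, 0.0048]]
floor z 0.0042478726830362246 10094
w_t3 div y 0.0037562225288448364 593 [[-0.0378, 0.0001], [0.0002, 0.0038], [0.0386, 0.0431]]
floor z 0.004263548337771095 11617
```

```bash
cat > plan.py <<'E'
from h import *
def fr(o,deg): 
    t=np.radians(deg);return lambda x,y:(o[0]+x*np.cos(t)-y*np.sin(t),o[1]+x*np.sin(t)+y*np.cos(t))
T2=34.53;T3=22.66;t2=fr((.4713,-.2963),T2);t3=fr((.4795,.3012),T3)
YL=219.26;YR=-62.0
# name: pick xy, part yaw, placements [(xy,tray yaw)], jaw yaw offsets rel. part, tcp z, width
def cand(pick,yaw,places,zt,zlift=.28):
    """yaw None -> round: places carry world jaw yaws"""
    out=[]
    for xy,py,jaws in places:
        for j in jaws:
            jp=np.radians((yaw if yaw is not None else py)+j); jq=np.radians(py+j)
            qa=inverse_kinematics(np.array([*pick,zt]),down(jp)); qb=inverse_kinematics(np.array([*pick,zlift]),down(jp))
            qc=inverse_kinematics(np.array([*xy,zlift]),down(jq)); qd=inverse_kinematics(np.array([*xy,zt]),down(jq))
            if any(q is None for q in(qa,qb,qc,qd)): continue
            Q=np.array([qa,qb,qc,qd]); out.append((abs(Q[:,6]).max(),np.abs(np.diff(Q,axis=0)).max(),jp,jq,xy,np.round(Q,2)))
    return sorted(out,key=lambda o:(max(o[0],2.2),o[1]))
J=[0,90,180,270]
PARTS=dict(
 L=dict(pick=(.6949,.085),yaw=YL,places=[(t2(-.0175,-.049),T2,J),(t2(.0175,-.026),T2+180,J)],zt=.047,w=.016),
 W=dict(pick=(.6759,-.083),yaw=None,places=[(t2(0,.040),T2,[0,180])],zt=.045,w=.048),
 R=dict(pick=(.4487,.099),yaw=YR,places=[(t3(-.0175,-.026),T3,J),(t3(.0175,-.049),T3+180,J)],zt=.047,w=.016),
 B=dict(pick=(.4654,-.1018),yaw=None,places=[(t3(-.03375,.040),T3,[90,270])],zt=.050,w=.028),
 S=dict(pick=(.588,-.0114),yaw=None,places=[(t3(.03375,.040),T3,[90,270])],zt=.062,w=.028))
def best(n): 
    P=PARTS[n]; return cand(P["pick"],P["yaw"],P["places"],P["zt"])
E
python3 - <<'E'
from meas import *
p,d,cp,P=load("w_st")
k=(abs(P[...,2]-.008)<.003)&near((.4487,.099),P,.065)
yy,xx=np.nonzero(k); a=pix2pt("w",np.c_[xx,yy],.008,cp)[:,:2]
i=comp(k,265,312); yy,xx=np.nonzero(i); a=pix2pt("w",np.c_[xx,yy],.008,cp)[:,:2].astype(np.float32)
print(len(a),cv2.minAreaRect(a*1000), a.mean(0))
from plan import *
for n in PARTS:
    for c in best(n)[:3]: print(n,round(c[0],2),round(c[1],2),np.degrees(c[2:4]).round(0),c[5][[0,3]].tolist())
E
```

```text
782 ((455.6982421875, 83.89470672607422), (23.51023292541504, 74.8314437866211), 27.725540161132812) [0.45987907 0.07763893]
L 1.37 0.71 [309. 305.] [[0.1, 0.76, -0.42, 1.61, 0.39, 0.86, -1.37], [0.67, 0.6, -0.25, 1.9, 0.22, 0.67, -0.69]]
L 0.94 0.77 [399. 395.] [[0.29, 0.85, -0.74, 1.59, 0.67, 0.96, 0.01], [0.88, 0.65, -0.55, 1.89, 0.49, 0.74, 0.66]]
L 2.18 0.82 [489. 485.] [[0.49, 1.08, -1.19, 1.58, 1.06, 1.23, 1.35], [1.26, 0.96, -1.19, 1.87, 1.03, 1.09, 1.82]]
W 0.96 0.6 [35. 35.] [[0.51, 0.81, -0.68, 1.65, 0.62, 0.91, 0.19], [0.86, 0.57, -0.53, 2.05, 0.47, 0.64, 0.62]]
W 2.57 0.52 [215. 215.] [[0.14, 0.7, -0.12, 1.67, 0.11, 0.77, -2.57], [0.5, 0.51, -0.06, 2.07, 0.05, 0.56, -2.14]]
R 0.94 0.88 [ 28. 113.] [[0.24, 0.54, -0.68, 2.18, 0.59, 0.62, -0.38], [0.22, 0.91, -1.19, 1.97, 1.02, 1.03, 0.51]]
R 1.76 0.99 [-62.  23.] [[0.05, 0.48, -0.44, 2.19, 0.39, 0.55, -1.76], [-0.07, 0.64, -0.7, 1.98, 0.61, 0.73, -0.75]]
R 1.49 1.93 [118. 383.] [[0.57, 0.8, -1.18, 2.16, 1.0, 0.91, 0.83], [-0.03, 0.69, -0.7, 1.91, 0.62, 0.78, -0.68]]
B 1.79 0.97 [113. 113.] [[1.0, 0.81, -1.18, 2.12, 0.99, 0.93, 1.19], [0.1, 0.9, -1.19, 1.98, 1.01, 1.03, 0.38]]
B 2.26 0.96 [293. 293.] [[0.42, 0.48, -0.36, 2.15, 0.31, 0.56, -1.34], [-0.37, 0.57, -0.45, 2.0, 0.4, 0.66, -2.26]]
S 1.44 0.66 [113. 113.] [[0.73, 0.93, -1.19, 1.86, 0.99, 1.09, 1.11], [0.08, 0.95, -1.19, 1.81, 1.0, 1.12, 0.49]]
S 2.19 0.69 [293. 293.] [[0.23, 0.59, -0.37, 1.89, 0.31, 0.72, -1.5], [-0.36, 0.63, -0.45, 1.84, 0.38, 0.76, -2.19]]
```

All options are reachable, so I'll start with stop_left.

```bash
sed -i 's/YR=-62.0/YR=-62.3/' plan.py
cat > go.py <<'E'
from plan import *
import sys
def do(n,idx=0,zl=.28):
    P=PARTS[n]; c=best(n)[idx]; jp,jq,xy=c[2],c[3],c[4]; zt=P["zt"]; w=P["w"]
    A=lambda x,y,z:np.array([x,y,z])
    command_gripper(min(.085,w+.034))
    movep(A(*P["pick"],zl if n!="S" else .28),down(jp)); move_l(A(*P["pick"],zt+.06),feed=.25); sleep(.2)
    f=move_l(A(*P["pick"],zt),feed=.08,until_force=8); sleep(.2)
    s=sense(); print(n,"at",s["position"].round(4),f,s["wrist_force"].round(1))
    if f: return False
    command_gripper(max(0,w-.012),60); s=sense(); print("gap",s["finger_gap"])
    if s["finger_gap"]<w-.006: print("MISS"); return False
    move_l(A(*P["pick"],zt+.04),feed=.06); move_l(A(*P["pick"],zl),feed=.3)
    print("gap lifted",sense()["finger_gap"],sense()["wrist_force"].round(1))
    movep(A(*xy,zl),down(jq)); move_l(A(*xy,zt+.05),feed=.2); sleep(.3)
    print("over",sense()["position"].round(4),"want",np.round(xy,4))
    f=move_l(A(*xy,zt+.004+.004),feed=.06,until_force=15); sleep(.15)
    print("pre",f,sense()["position"].round(4))
    f=move_l(A(*xy,zt+.004-.003),feed=.015,until_force=4); sleep(.1)
    s=sense(); print("down",f,s["position"].round(4),s["wrist_force"].round(1))
    command_gripper(w+.02); sleep(.2)
    z0=s["position"]; move_l(A(z0[0],z0[1],zt+.09),feed=.1); move_l(A(z0[0],z0[1],zl),feed=.3)
    print("t",sense()["time_s"]); return True
if __name__=="__main__": do(sys.argv[1]); wristshot("after_"+sys.argv[1])
E
python3 go.py L
```

```text
L at [0.6953 0.085  0.0477] False [ 0.1 -0.3  0.5]
gap 0.015223145535157736
gap lifted 0.01487565000292999 [ 0.4  0.5 -2.7]
over [ 0.5008 -0.308   0.0978] want [ 0.5005 -0.3078]
pre False [ 0.5008 -0.308   0.0555]
down True [ 0.5007 -0.308   0.0514] [-0.8 -0.   6. ]
t 16.8083
```

View pics/after_L.png

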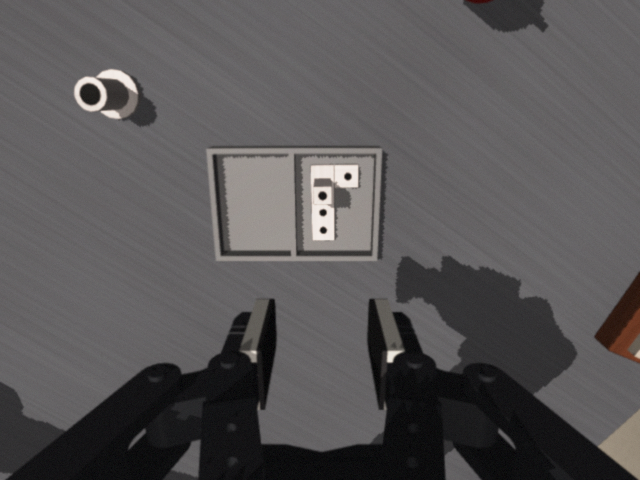

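stop_left lies flat at about (322,205), well inside the right compartment. Next, the wide sleeve.

```bash
python3 go.py W
```

```text
W at [ 0.6763 -0.083   0.0457] False [ 0.3  1.3 -0.4]
gap 0.04527597867700853
gap lifted 0.04569317382726714 [-0.2  0.5 -3.5]
over [ 0.4489 -0.2637  0.0957] want [ 0.4486 -0.2633]
pre False [ 0.4489 -0.2635  0.0534]
down True [ 0.4489 -0.2635  0.0495] [-0.9 -0.5  5.9]
t 28.8083
```

View pics/after_W.png

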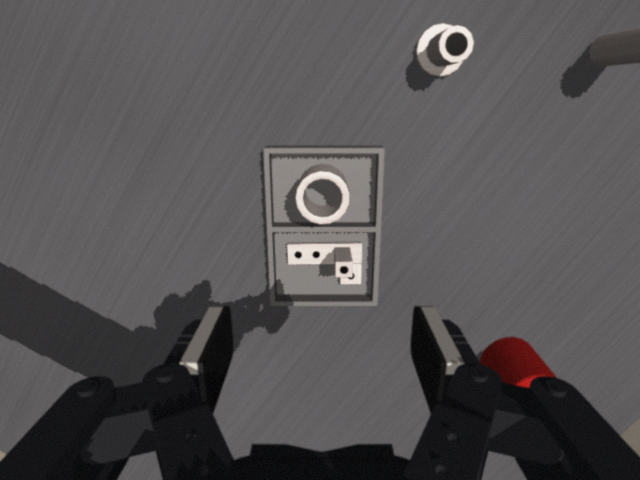

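The wide sleeve stands in its compartment at (323,196), with stop_left flat beside it at (325,257). Next, stop_right and the bushing.

```bash
python3 go.py R && python3 go.py B
```

```text
R at [0.449  0.099  0.0474] False [0.2 0.4 0.7]
gap 0.014681136937590976
gap lifted 0.01470596054068529 [ 0.3 -0.8 -2.5]
over [0.4737 0.2706 0.0976] want [0.4734 0.2705]
pre False [0.4736 0.2707 0.0554]
down True [0.4736 0.2706 0.0514] [ 0.2 -0.3  5.5]
t 41.225
B at [ 0.4657 -0.1019  0.0504] False [-0.4  0.2  0.3]
gap 0.02648440658386821
gap lifted 0.02631611499862412 [-0.9  0.1 -2.1]
over [0.4333 0.3253 0.1007] want [0.4329 0.3251]
pre False [0.4332 0.3253 0.0584]
down True [0.4332 0.3252 0.0544] [-0.4 -0.7  5.2]
t 54.425
```

View pics/after_B.png

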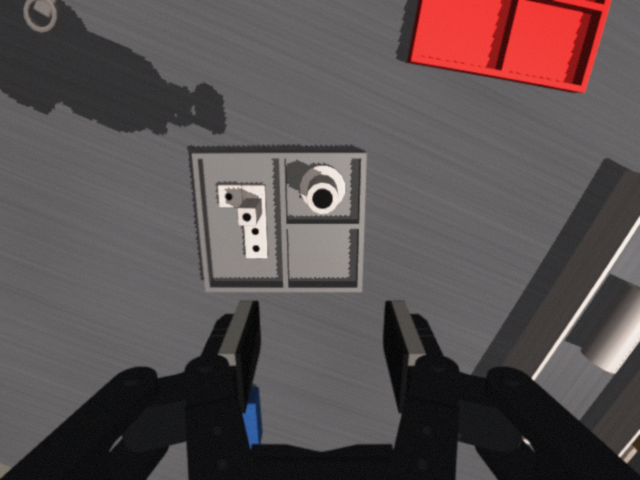

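stop_right is flat in the large compartment at (247,218), and the bushing stands in a small one at (322,190). That leaves the slim sleeve, then the final checks.

```bash
python3 go.py S
python3 - <<'E'
from h import *
movep(np.array([.53,0,.35]),down(np.pi/2 if abs(sense()["joint_pos"][6])<2 else -np.pi/2)); sleep(.5)
p,d=camera("top"); cv2.imwrite("pics/top1.png",p[:,:,::-1]); np.savez("pics/top1.npz",p=p,d=d)
p,d=camera("scene"); cv2.imwrite("pics/scene1.png",p[:,:,::-1]); print(sense()["time_s"],sense()["position"])
E
```

```text
S at [ 0.5884 -0.0114  0.0626] False [ 0.  -0.5  0.7]
gap 0.026481913911266922
gap lifted 0.02658107425738508 [ 0.5  0.6 -3.3]
over [0.4956 0.3514 0.1128] want [0.4952 0.3511]
pre False [0.4955 0.3514 0.0705]
down True [0.4955 0.3513 0.0664] [0.6 0.2 6.4]
t 67.0
69.0 [5.30010537e-01 3.83230905e-05 3.50012585e-01]
```

View pics/after_S.png

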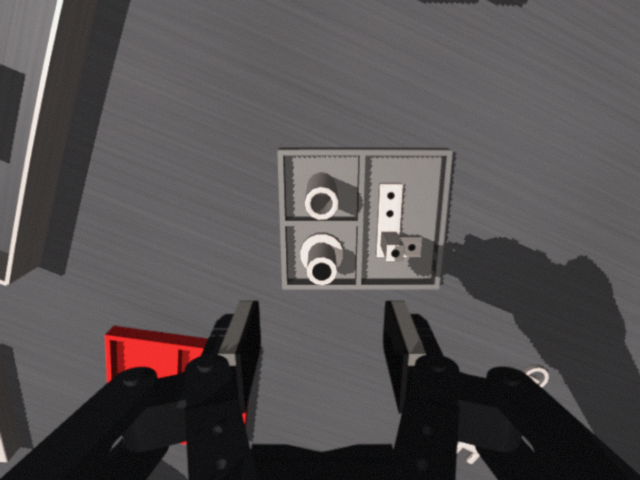

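View pics/scene1.png

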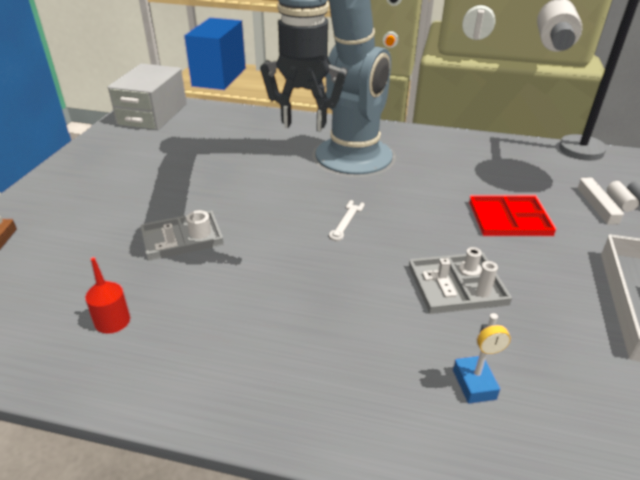

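View pics/top1.png

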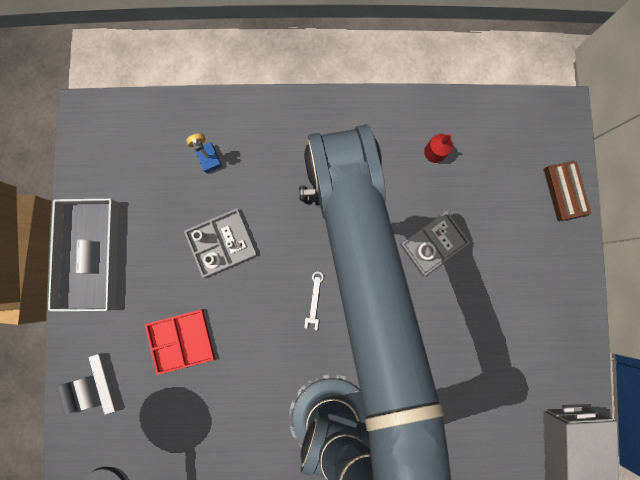

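All five parts stand in their compartments: 3-tray at (221,242), 2-tray at (436,243). The gauge (203,155) and oil can (438,148) haven't moved. Before handing in, a numeric check of the top heights.

Run:
```python
from meas import *
for t,xs in (("after_S",dict(S=(.4955,.3513,.074),B=(.4332,.3252,.054),R=(.4736,.2706,.052))),("after_W",dict(W=(.4489,-.2635,.048),L=(.5007,-.308,.052)))):
    p,d,cp,P=load(t)
    for n,(x,y,h) in xs.items():
        k=near((x,y),P,.028)&(abs(P[...,2]-h)<.005)&(d>0); q=P[k]
        A=np.c_[q[:,:2]-q[:,:2].mean(0),np.ones(len(q))]; c=np.linalg.lstsq(A,q[:,2],rcond=None)[0]
        print(n,k.sum(),"centre",((q[:,:2].max(0)+q[:,:2].min(0))/2).round(4),"top-h",(np.median(q[:,2])-h).round(4),"tilt",np.hypot(*c[:2]).round(3))
s=sense();print(s["wrist_force"].round(2),s["finger_gap"],s["time_s"])
finish_job()
```

```text
S 557 centre [0.4948 0.3508] top-h -0.0001 tilt 0.016
B 709 centre [0.4313 0.3243] top-h 0.0003 tilt 0.045
R 328 centre [0.4729 0.2696] top-h 0.0001 tilt 0.101
W 1196 centre [ 0.4474 -0.2643] top-h -0.0002 tilt 0.004
L 321 centre [ 0.5008 -0.3072] top-h -0.0 tilt 0.078
[ 0.78 -0.06  0.39] 0.04820710936937928 69.0
the job is handed in; nothing more can be done
```

I placed all five parts and handed the job in at 69 s. No verdict was reported.

- **Tray with two compartments:** stop_left and the wide sleeve, one in each compartment.
- **Tray with three compartments:** stop_right in the large compartment, with the bushing and the slim sleeve in the small ones.

**Placement:** every part touched down at the expected height with only a light force. The pictures show each one upright and inside its compartment. Measured tops are within 0.3 mm of what a part flat on the floor should give.

**Bystanders:** the oil can and dial gauge are at the same pixels in the top view before and after. The red look-alike tray was not touched.

**Check that disagreed:** I fitted a plane to each part's top as a tilt estimate, and two came out above the 0.06 rad limit:

| Part | Fitted tilt (rad) |
|---|---|
| stop_right | 0.101 |
| stop_left | 0.078 |
| bushing | 0.045 |
| slim sleeve | 0.016 |
| wide sleeve | 0.004 |

I think the bracket figures are an artefact. The fit covers only the 16 mm post tops and picks up some pixels from their sides. The brackets' top heights and the pictures show them flat, but I handed in without a second tilt measurement.

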